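# Move a row of hand tools to the mirrored rack

### The job

Move the four tools from the plywood rack to the blue rack for the left-handed colleague, in mirror-image order: the tool that was farthest left on the plywood rack goes into the rightmost slot of the blue rack, the second from the left into the second from the right, and so on. Lay each one with the middle of its handle across both V rests of its slot, tip still pointing away from you, and leave the sharpening stone where it is.

Things in the scene. Friction and masses are not known exactly. Their poses are not given: they have to be found in the camera images.
- rack_full: Fixed pale yellow plywood rack with light steel rests, holds the tools at first. Origin at the feet under the middle of the slot row; x across the row, away from the robot, y along it to the left. Base board x -90 to 45, y -136 to 136 mm, top at z = 14. Four slots at y = 96, 32, -32, -96 mm. A slot is two V rests 8 mm thick at x = -28 and 28 mm (48 mm free between, for fingers).
- rack_empty: Fixed blue rack with dark rests, empty, where the tools go. Same build, size, origin and axes as the plywood rack: slots at y = 96, 32, -32, -96 mm, each two V rests at x = -28 and 28 mm. The Vs' cheeks slope 45 degrees, meet at z = 28 mm and are 48 mm apart at their tops (z = 52 mm), so a handle let down into them centres itself.
- chisel: Wood chisel with a red handle; 205 mm long, loose, at first in a slot of the plywood rack. Origin: underside at mid length; own y runs along it, tip at +y; handle 100 mm long, 22 mm thick, its middle at y = -52, z = 11.0 mm (grip there, between the rests; it lies over the rack's x = 0, within 5 mm). Seated, the handle is level, its axis 44 mm above the rack's origin.
- amber_driver: Screwdriver with an amber-yellow handle with a red band; 201 mm long, loose, at first in a slot of the plywood rack. Origin: underside at mid length; own y runs along it, tip at -y; handle 98 mm long, 27 mm thick, its middle at y = +51, z = 13.5 mm (grip there, between the rests; it lies over the rack's x = 0, within 5 mm). Seated, the handle is level, its axis 47 mm above the rack's origin.
- orange_driver: Screwdriver with an orange handle with a blue band; 183 mm long, loose, at first in a slot of the plywood rack. Origin: underside at mid length; own y runs along it, tip at -y; handle 86 mm long, 24 mm thick, its middle at y = +49, z = 12.0 mm (grip there, between the rests; it lies over the rack's x = 0, within 5 mm). Seated, the handle is level, its axis 45 mm above the rack's origin.
- black_grip: Black ribbed side handle of a power tool with a short bright stud (the tip) at one end; section about 39 x 34 mm; 147 mm long, loose, at first in a slot of the plywood rack. Origin: underside at mid length; own y runs along it, tip at -y; handle 120 mm long, 39 mm thick, its middle at y = +14, z = 17.0 mm (grip there, between the rests; it lies over the rack's x = 0, within 5 mm). Seated, the handle is level, its axis 54 mm above the rack's origin.
- chisel_tag: Red tag plate, 20 x 40 x 4 mm, fixed on the plywood rack's base board in front of the slot where the chisel lies at the start, 76 mm towards the robot from the slot's middle. It stays there and marks the tool's old place. Origin: middle of its underside; axes as the rack's.
- amber_driver_tag: Yellow tag plate, 20 x 40 x 4 mm, fixed on the plywood rack's base board in front of the slot where the amber driver lies at the start, 76 mm towards the robot from the slot's middle. It stays there and marks the tool's old place. Origin: middle of its underside; axes as the rack's.
- orange_driver_tag: Orange tag plate, 20 x 40 x 4 mm, fixed on the plywood rack's base board in front of the slot where the orange driver lies at the start, 76 mm towards the robot from the slot's middle. It stays there and marks the tool's old place. Origin: middle of its underside; axes as the rack's.
- black_grip_tag: Black tag plate, 20 x 40 x 4 mm, fixed on the plywood rack's base board in front of the slot where the black grip lies at the start, 76 mm towards the robot from the slot's middle. It stays there and marks the tool's old place. Origin: middle of its underside; axes as the rack's.
- oilstone: Grey-brown sharpening stone, 50 x 150 x 24 mm, loose, a bystander left of the racks; origin at the middle of its underside, y along its length.

How it is judged:
By the outcome, as a careful person would: the job done as asked, in the order asked, and still so for the second after the job is handed in, with the robot touching nothing.
It also fails if it takes over 104 s, if anything falls off the work surface, if the arm or the gripper's body presses on something with over 40 N, if the wrist force passes 120 N, or if a joint passes its speed limit or range.

### The arm

A 6-joint arm with a two-finger parallel gripper is mounted at the origin on a cart in front of the work surface, level with it; the furniture and walls round the work are solid. World frame = base frame: x ahead of the robot, y to its left, z up, the work surface at z = 0. Lengths are in m, angles in degrees, forces in N, time in s.
With the tool pointing down it reaches from about 0.3 to 0.75 m from the base axis. Payload 8.5 kg.
Tool frame: the origin (TCP) lies between the finger pads; the fingertips stand 19 mm ahead of it and the grasp point (between the pads) is the TCP; z points along the fingers, y is the line along which they close (so a half turn about z gives the same grasp; the last joint's range is limited). The gripper opens to 85 mm and grips with 20 to 120 N. Pads are 22 mm wide; open, the fingers measure 114 mm over their backs; the gripper's body (76 mm by 85 mm) begins 54 mm behind the grasp point. The pads swing forward as they close: fully open they stand 13 mm farther back than shut.
Start: joints at [56.133, 21.807, 74.336, -0, 83.858, -12.336], TCP at [0.202, 0.512, 0.25] pointing down, gripper open.
Joint ranges: [-178.18, 178.18], [-50.72, 133.34], [12.68, 142.11], [-81.47, 261.47], [9.98, 163.14], [-165.26, 165.26]. Speed limits (degrees/s): [136.94, 136.94, 180, 180, 180, 180].

### API

Orientations are given as a 3x3 rotation matrix whose columns are the frame's x, y, z axes.
In Python, from rig import env, optics gives the robot as it stands.
- The arm moves only by the tool arm_command, never from a script. Its argument "commands" is one flat list of numbers, 7 for each row, row after row: the closure, from -1 (fully open) to 1 (shut), so that 0 is half open, then the shift along the tool's x, y, z as a fraction of full scale, then the turn, a rotation vector about the tool's x, y, z as a fraction of full scale. A call has 1 to 12 rows; each row is the pose to reach, as a shift and turn from the pose commanded when the call began, along the tool's axes at that moment; what a row does not reach only later rows make up. Full scale, the value 1, is 500 mm for a shift and 120 degrees for a turn. A row lasts 1/12 s, in which the tool goes at most 41.7 mm and 7.16 degrees, less where a joint would pass 70% of its speed; a pose out of reach is approached as far as the arm can. A call with a number of a shift or a turn outside -1 to 1 is refused whole. A call with a gripper value outside its range is refused whole. The fingers move at their own pace and stop on an object; "newtons" is the grip in N (left out, the last holds). Time passes only in rows, so rows that repeat a pose let the fingers close. It gives the time, the measured TCP pose, the force, the opening and the grip force at its end, in the units of the state.
- env.observe(): the state, without advancing time (a new reading comes with each control period).
- optics.get_image(name): name is "side" or "top"; returns a dict with "image" (400x640x3 uint8, red, green, blue), "intrinsics" (3x3 intrinsics, pixels), "origin" and "orientation" of the camera in the world. Camera axes: x right, y down, z forward; pixel columns grow to the right and rows downward; lengths in m; the calibration is good to about 2 mm. A picture is of the moment at which its call begins. There is no depth.
- env.close_job(): hands the job in; it is judged then, once.
The state is a dict: "time_s": time; "q": joint angles; "qvel": joint speeds; "joint_efforts": joint torques, N m; "position": TCP position; "tool_rot": TCP orientation; "ft_force": force on the tool from outside, world axes, zero at the start; "wrist_torque": the same for the moment, N m; "grip_width": finger opening in m; "gripper_force": force on a finger pad.
Only numpy, scipy, OpenCV 4.12 (cv2) and the standard library are available. Lean on these libraries where they do the work, as an engineer would, in place of code of your own. Each camera call takes 0.05 s, during which the arm holds its last target. There are 200 camera calls.

## Working session

There is one attempt and no reset: what is moved stays moved. The work goes in short steps, Python scripts to look and compute and a tool call to move; the robot and the scene stay as the last step left them, time stands still between calls to the robot, and variables do not carry over. Pictures are saved under pics/ and viewed, at most 14 in all, crops included, and the job is handed in when it is done.

Besides the shell and the picture viewer there is one more tool, called in YAML: its name, and indented under it one key for each argument. arm_command: Moves the arm, as the interface text tells. Shift numbers are shares of 500 mm and turn numbers shares of 120 degrees, none past 1 either way. Its arguments: {"type":"object","properties":{"commands":{"type":"array","items":{"type":"number"}},"newtons":{"type":"number"}},"required":["commands"]}

```bash
mkdir -p pics; python3 - <<'E'
from rig import env, optics
import cv2, json
s=env.observe(); print(s)
for n in("top","side"):
    d=optics.get_image(n); cv2.imwrite(f"pics/{n}0.png",d["image"][:,:,::-1]); print(n,d["intrinsics"],d["origin"],d["orientation"])
E
```

```text
{'time_s': 0.0, 'q': array([ 5.61324396e+01,  2.18408750e+01,  7.43848419e+01,  1.37121166e-03,
        8.38584402e+01, -1.23360800e+01]), 'qvel': array([-0.13974753, -0.0178017 ,  0.02695678, -0.01091674, -0.07109443,
        0.03768786]), 'joint_efforts': array([-1.88614256e-03, -4.48470604e+01, -2.31276459e+01, -3.28023407e-04,
        4.81668947e-03, -2.21137566e-05]), 'position': array([0.20170424, 0.51139258, 0.24971232]), 'tool_rot': array([[-9.30214971e-01,  3.67014176e-01, -8.38293070e-04],
       [ 3.67014978e-01,  9.30214250e-01, -1.20634022e-03],
       [ 3.37048196e-04, -1.42982185e-03, -9.99998921e-01]]), 'ft_force': array([-0.12588669,  0.63980667,  0.43133297]), 'wrist_torque': array([ 0.02322755, -0.01265767,  0.00082989]), 'gripper_force': 0.0, 'grip_width': 0.08549297837003558}
top [[464.37063286   0.         319.37645327]
 [  0.         464.37063286 203.8860469 ]
 [  0.           0.           1.        ]] [0.37593338 0.02391659 1.35988235] [[-0.00270134 -0.99706098  0.0765644 ]
 [-0.99998668  0.00235658 -0.00459289]
 [ 0.00439896 -0.07657579 -0.99705406]]
side [[501.12118582   0.         318.79183724]
 [  0.         501.12118582 201.32379656]
 [  0.           0.           1.        ]] [-0.06205711 -0.98098253  1.08382701] [[ 0.88737268 -0.31122509  0.34015976]
 [-0.46100217 -0.58800069  0.66462936]
 [-0.00683516 -0.74658833 -0.66525119]]
```

View pics/top0.png

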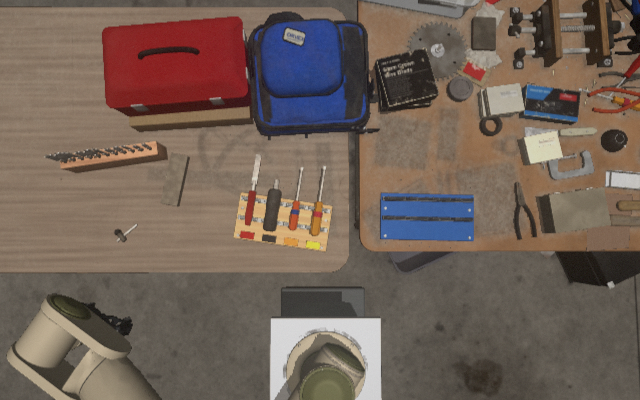

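View pics/side0.png

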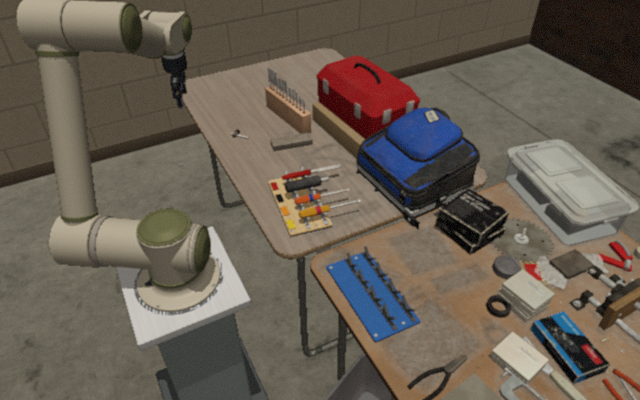

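The top picture shows, left to right, the chisel (250,205), black grip (272,205), orange driver (296,212) and amber driver (317,218). The blue rack is around (427,217). The side view agrees.

```bash
python3 - <<'E'
import cv2
a=cv2.imread("pics/top0.png"); cv2.imwrite("pics/c1.png",cv2.resize(a[145:260,225:345],None,fx=5,fy=5,interpolation=cv2.INTER_CUBIC))
cv2.imwrite("pics/c2.png",cv2.resize(a[180:255,370:485],None,fx=6,fy=6,interpolation=cv2.INTER_CUBIC))
b=cv2.imread("pics/side0.png");cv2.imwrite("pics/c3.png",cv2.resize(b[150:345,255:425],None,fx=3,fy=3,interpolation=cv2.INTER_CUBIC))
E
```

```text
(no output)
```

View pics/c1.png

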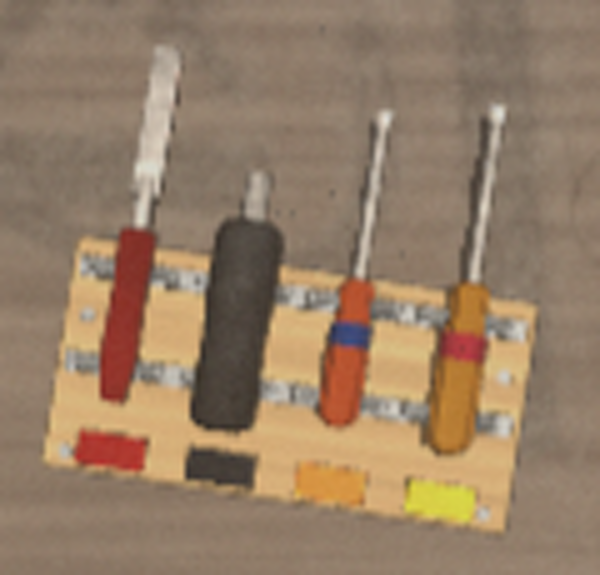

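View pics/c2.png

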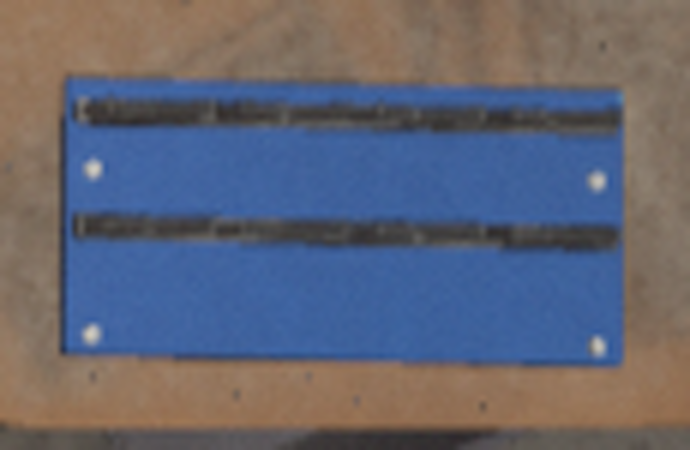

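View pics/c3.png

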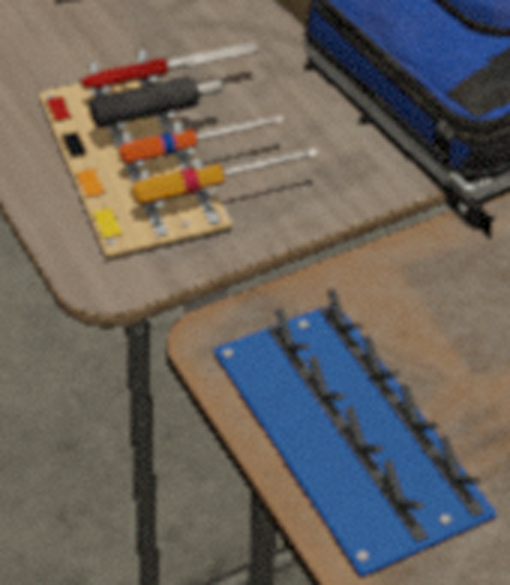

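The crops give clear board corners: plywood TL(80,240) TR(537,305) BR(503,530) BL(45,463), and blue TL(67,76) TR(622,90) BR(622,365) BL(65,353). I'll fit each rack's pose, with height left free, using both cameras.

```bash
cat > h.py <<'E'
from rig import env, optics
import numpy as np
from scipy.optimize import least_squares
def proj(d,P):
    c=(np.asarray(P)-d["origin"])@np.asarray(d["orientation"]); K=d["intrinsics"]
    return (c@K.T)[:,:2]/c[:,2:]
def ray(d,uv,z):
    v=np.asarray(d["orientation"])@np.linalg.inv(d["intrinsics"])@np.array([*uv,1.]); o=np.asarray(d["origin"]); return o+v*(z-o[2])/v[2]
def W(p,L):
    c,s=np.cos(p[3]),np.sin(p[3]); return np.asarray(L)@np.array([[c,s,0],[-s,c,0],[0,0,1]])+p[:3]
E
python3 - <<'E'
from h import *
T=optics.get_image("top");S=optics.get_image("side")
FL,FR,NR,NL=[[.045,.136,.014],[.045,-.136,.014],[-.09,-.136,.014],[-.09,.136,.014]]
u=lambda a,f,o:(np.array(a)+.5)/f-.5+o
R={"ply":([FL,FR,NR,NL],u([(80,240),(537,305),(503,530),(45,463)],5,[225,145]),[NL,NR,FR],u([(40,93),(108,255),(230,225)],3,[255,150])),
"blue":([FL,FR,NR,NL],u([(67,76),(622,90),(622,365),(65,353)],6,[370,180]),[NL,NR,FR,FL],u([(217,350),(362,573),(495,515),(325,308)],3,[255,150]))}
for n,(a,ua,b,ub) in R.items():
  for fz in(0,1):
    f=lambda p:np.r_[(proj(T,W(np.r_[p[:2],p[2]*fz,p[3]],a))-ua).ravel(),(proj(S,W(np.r_[p[:2],p[2]*fz,p[3]],b))-ub).ravel()]
    r=least_squares(f,[.4,0,0,0]); print(n,r.x.round(4),np.degrees(r.x[3]).round(2),r.fun.round(1))
  p=np.r_[r.x[:2],0,r.x[3]]
  for y in(.096,.032,-.032,-.096): print(W(p,[[0,y,.046]]).round(4))
  if n=="ply":
    for nm,uv,z in(("chisel",[(139,231),(114,400)],.044),("black",[(250,222),(222,428)],.054),("orange",[(357,282),(338,424)],.045),("amber",[(474,285),(449,452)],.047)):
      A=[ray(T,q,z) for q in u(uv,5,[225,145])]; d=A[0]-A[1]; print(nm,A[0].round(4),A[1].round(4),"mid",((A[0]+A[1])/2).round(4),"len",np.linalg.norm(d).round(4),"yaw",np.degrees(np.arctan2(d[1],d[0])).round(1))
E
```

```text
ply [ 0.4505  0.1192  0.0125 -0.1496] -8.57 [-0.  -0.9  1.1 -0.2  1.1  1.  -0.5  0.5 -0.8 -1.  -0.7 -0.8  1.1 -1.2]
ply [ 0.4514  0.1212 -0.0072 -0.1495] -8.57 [-0.3 -0.9  0.3 -0.3  0.4  0.6 -0.7  0.2 -0.6  0.2 -0.6  0.4  1.   0. ]
[[0.4657 0.2161 0.046 ]]
[[0.4562 0.1528 0.046 ]]
[[0.4467 0.0895 0.046 ]]
[[0.4371 0.0262 0.046 ]]
chisel [0.5148 0.2084 0.044 ] [0.4187 0.2217 0.044 ] mid [0.4667 0.2151 0.044 ] len 0.0971 yaw -7.9
black [0.5187 0.1443 0.054 ] [0.4025 0.1595 0.054 ] mid [0.4606 0.1519 0.054 ] len 0.1172 yaw -7.4
orange [0.4853 0.0842 0.045 ] [0.4047 0.0949 0.045 ] mid [0.445  0.0896 0.045 ] len 0.0812 yaw -7.5
amber [0.4833 0.0178 0.047 ] [0.3888 0.0321 0.047 ] mid [0.436 0.025 0.047] len 0.0956 yaw -8.6
blue [ 0.4625 -0.2968  0.     -0.019 ] -1.09 [ 0.2  0.9  0.9  0.2  1.3  0.8  0.2  1.2 -2.4 -1.1 -0.4  0.2  1.1 -1.3
  3.2 -3. ]
blue [ 0.4642 -0.2956 -0.0079 -0.0182] -1.04 [-0.6  0.7 -0.4 -0.2  0.   0.2 -0.5  0.7 -2.1  0.3 -0.3  1.4  1.  -0.1
  3.3 -1.6]
[[ 0.4659 -0.1996  0.046 ]]
[[ 0.4647 -0.2636  0.046 ]]
[[ 0.4636 -0.3276  0.046 ]]
[[ 0.4624 -0.3916  0.046 ]]
```

```bash
cat >> h.py <<'E'
from scipy.spatial.transform import Rotation as Ro
PLY=[.4509,.1202,0,-.1496]; BLU=[.4633,-.2962,0,-.0185]
def plan(*wps):
    """wps: (rack, lx, ly, z) -> shift/turn numbers from the present pose"""
    s=env.observe(); R=np.asarray(s["tool_rot"])
    for rk,lx,ly,z in wps:
        p=W(rk,[[lx,ly,z]])[0]; a=rk[3]
        Y=np.array([-np.sin(a),np.cos(a),0]); Z=np.array([0,0,-1.]); Rt=np.c_[np.cross(Y,Z),Y,Z]
        print(((R.T@(p-s["position"]))/.5).round(3).tolist()+(Ro.from_matrix(R.T@Rt).as_rotvec(degrees=True)/120).round(3).tolist(),p.round(4))
    print(s["time_s"],s["position"].round(4),s["grip_width"],s["ft_force"].round(1))
E
python3 -c "
from h import *
plan((PLY,0,.096,.15))"
```

```text
[-0.708, -0.358, 0.2, -0.0, -0.0, -0.108] [0.4652 0.2151 0.15  ]
0.2 [0.2018 0.5115 0.25  ] 0.08532877118202739 [-0.8 -0.2 -0.2]
```

arm_command:
  commands: [-0.18,-0.708,-0.358,0.2,0,0,-0.108,-0.18,-0.708,-0.358,0.2,0,0,-0.108,-0.18,-0.708,-0.358,0.2,0,0,-0.108,-0.18,-0.708,-0.358,0.2,0,0,-0.108,-0.18,-0.708,-0.358,0.2,0,0,-0.108,-0.18,-0.708,-0.358,0.2,0,0,-0.108,-0.18,-0.708,-0.358,0.2,0,0,-0.108,-0.18,-0.708,-0.358,0.2,0,0,-0.108,-0.18,-0.708,-0.358,0.2,0,0,-0.108,-0.18,-0.708,-0.358,0.2,0,0,-0.108,-0.18,-0.708,-0.358,0.2,0,0,-0.108,-0.18,-0.708,-0.358,0.2,0,0,-0.108]

```text
time_s: 1.2
position: [0.4662, 0.2138, 0.1496]
tool_rot: [[-0.988, 0.152, -0.001], [0.152, 0.988, -0.0], [0.001, -0.0, -1.0]]
ft_force: [-0.3, -0.1, -0.3]
grip_width: 0.0505
gripper_force: 0.0
```

```bash
python3 -c "
from h import *
import cv2
plan((PLY,0,.096,.09),(PLY,0,.096,.043))
a=optics.get_image('top')['image'][:,:,::-1][140:260,215:345];b=optics.get_image('side')['image'][:,:,::-1][80:260,230:400]
cv2.imwrite('pics/a1.png',np.hstack([cv2.resize(a,(420,388)),cv2.resize(b,(367,388))]))"
```

```text
[0.002, 0.002, 0.119, -0.0, -0.001, -0.002] [0.4652 0.2151 0.09  ]
[0.002, 0.002, 0.213, -0.0, -0.001, -0.002] [0.4652 0.2151 0.043 ]
1.2 [0.4662 0.2138 0.1496] 0.05053670153176088 [-0.3 -0.1 -0.3]
```

View pics/a1.png

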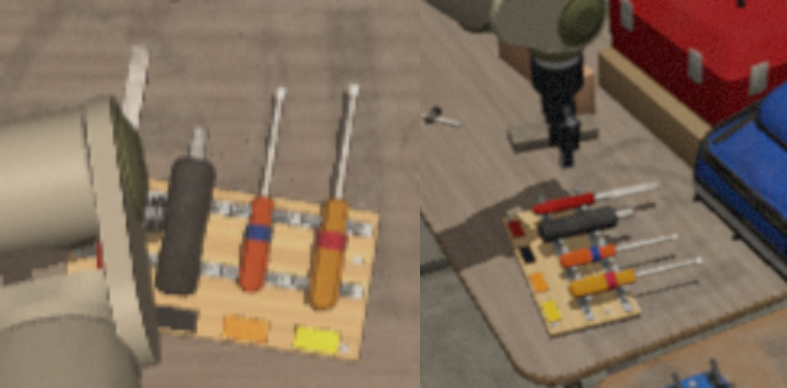

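The top view shows the arm over the chisel, with the other tools undisturbed. In the side view the fingers (565,155 in the crop) stand straight above it. I'll go down.

arm_command:
  commands: [-0.18,0.002,0.002,0.06,0,0,-0.002,-0.18,0.002,0.002,0.12,0,0,-0.002,-0.18,0.002,0.002,0.15,0,0,-0.002,-0.18,0.002,0.002,0.175,0,0,-0.002,-0.18,0.002,0.002,0.195,0,0,-0.002,-0.18,0.002,0.002,0.213,0,0,-0.002,-0.18,0.002,0.002,0.213,0,0,-0.002]

```text
time_s: 1.88
position: [0.4634, 0.2171, 0.0428]
tool_rot: [[-0.99, 0.143, -0.002], [0.143, 0.99, -0.0], [0.002, -0.001, -1.0]]
ft_force: [-0.1, 0.9, -0.6]
grip_width: 0.0504
gripper_force: 0.0
```

arm_command:
  commands: [1,0,0,0,0,0,0,1,0,0,0,0,0,0,1,0,0,0,0,0,0,1,0,0,0,0,0,0,1,0,0,0,0,0,0,1,0,0,0,0,0,0]
  newtons: 70

```text
time_s: 2.38
position: [0.4644, 0.2146, 0.0449]
tool_rot: [[-0.99, 0.144, -0.0], [0.144, 0.99, -0.003], [-0.0, -0.003, -1.0]]
ft_force: [-2.8, -14.8, 8.6]
grip_width: 0.02
gripper_force: 68.0
```

```bash
python3 -c "
from h import *
plan((PLY,0,.096,.18),(BLU,-.03,-.096,.18),(BLU,0,-.096,.12))"
```

```text
[-0.002, 0.0, -0.27, -0.002, 0.0, 0.002] [0.4652 0.2151 0.18  ]
[-0.11, -1.21, -0.266, -0.002, -0.0, -0.06] [ 0.4315 -0.3916  0.18  ]
[-0.169, -1.202, -0.146, -0.002, -0.0, -0.06] [ 0.4615 -0.3922  0.12  ]
2.3833 [0.4644 0.2146 0.0449] 0.02002917796700703 [ -2.8 -14.8   8.6]
```

arm_command:
  commands: [1,0,0,-0.03,0,0,0,1,0,0,-0.09,0,0,0,1,0,0,-0.16,0,0,0,1,0,0,-0.23,0,0,0,1,0,0,-0.27,0,0,0,1,0,0,-0.27,0,0,0,1,0,0,-0.27,0,0,0,1,0,0,-0.27,0,0,0]

```text
time_s: 3.05
position: [0.4639, 0.2162, 0.1779]
tool_rot: [[-0.989, 0.145, -0.002], [0.145, 0.989, -0.0], [0.002, -0.001, -1.0]]
ft_force: [-0.8, 0.8, -1.7]
grip_width: 0.0197
gripper_force: 68.6
```

```bash
python3 -c "
from h import *
import cv2
plan((BLU,-.03,.12,.18),(BLU,0,-.032,.18))
a=optics.get_image('side')['image'][:,:,::-1][50:290,200:500]
cv2.imwrite('pics/a2.png',cv2.resize(a,None,fx=2,fy=2))"
```

```text
[-0.057, -0.784, -0.004, -0.0, -0.001, -0.061] [ 0.4355 -0.1757  0.18  ]
[-0.155, -1.078, -0.004, -0.0, -0.001, -0.061] [ 0.4627 -0.3282  0.18  ]
3.05 [0.4639 0.2162 0.1779] 0.019682746675118955 [-0.8  0.8 -1.7]
```

View pics/a2.png

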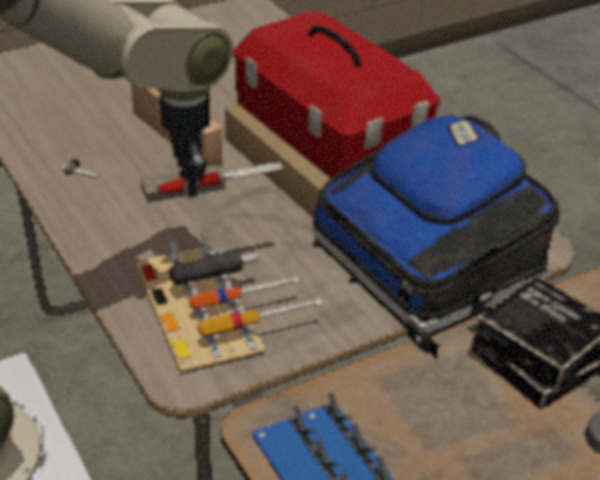

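The chisel is held level by mid-handle, around (190,183), and the others are undisturbed. I'll carry it across.

arm_command:
  commands: [1,-0.057,-0.784,0,0,0,-0.061,1,-0.057,-0.784,0,0,0,-0.061,1,-0.057,-0.784,0,0,0,-0.061,1,-0.057,-0.784,0,0,0,-0.061,1,-0.057,-0.784,0,0,0,-0.061,1,-0.057,-0.784,0,0,0,-0.061,1,-0.057,-0.784,0,0,0,-0.061,1,-0.057,-0.784,0,0,0,-0.061,1,-0.057,-0.784,0,0,0,-0.061,1,-0.057,-0.784,0,0,0,-0.061,1,-0.057,-0.784,0,0,0,-0.061]

```text
time_s: 4.02
position: [0.4355, -0.1797, 0.1774]
tool_rot: [[-1.0, 0.022, -0.002], [0.022, 1.0, 0.0], [0.002, 0.0, -1.0]]
ft_force: [0.6, -0.1, -0.9]
grip_width: 0.0201
gripper_force: 68.9
```

```bash
python3 -c "
from h import *
plan((BLU,0,-.096,.18))"
```

```text
[-0.062, -0.424, -0.005, 0.0, -0.001, -0.002] [ 0.4615 -0.3922  0.18  ]
4.0167 [ 0.4355 -0.1797  0.1774] 0.02005511300567773 [ 0.6 -0.1 -0.9]
```

arm_command:
  commands: [1,-0.062,-0.424,0,0,0,-0.002,1,-0.062,-0.424,0,0,0,-0.002,1,-0.062,-0.424,0,0,0,-0.002,1,-0.062,-0.424,0,0,0,-0.002,1,-0.062,-0.424,0,0,0,-0.002,1,-0.062,-0.424,0,0,0,-0.002,1,-0.062,-0.424,0,0,0,-0.002,1,-0.062,-0.424,0,0,0,-0.002,1,-0.062,-0.424,0,0,0,-0.002,1,-0.062,-0.424,0,0,0,-0.002]

```text
time_s: 4.85
position: [0.4635, -0.3866, 0.1788]
tool_rot: [[-1.0, 0.012, -0.0], [0.012, 1.0, 0.001], [0.0, 0.001, -1.0]]
ft_force: [0.4, -0.2, -1.6]
grip_width: 0.0198
gripper_force: 69.1
```

```bash
python3 -c "
from h import *
import cv2
plan((BLU,0,-.096,.08),(BLU,0,-.096,.046))
a=optics.get_image('top')['image'][:,:,::-1][150:260,365:485];b=optics.get_image('side')['image'][:,:,::-1][180:360,300:480]
cv2.imwrite('pics/a3.png',np.hstack([cv2.resize(a,(425,390)),cv2.resize(b,(370,390))]))"
```

```text
[0.004, -0.011, 0.198, 0.0, -0.0, 0.003] [ 0.4615 -0.3922  0.08  ]
[0.004, -0.012, 0.266, 0.0, -0.0, 0.003] [ 0.4615 -0.3922  0.046 ]
4.85 [ 0.4635 -0.3866  0.1788] 0.01982178111103274 [ 0.4 -0.2 -1.6]
```

View pics/a3.png

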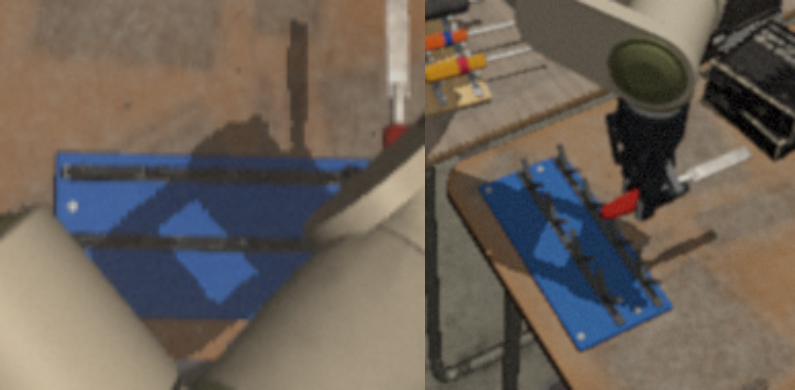

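The chisel is carried level above the right end of the blue rack, its handle end at (620,205) in the side crop. I'll lower it slowly.

arm_command:
  commands: [1,0.004,-0.01,0.06,0,0,0.003,1,0.004,-0.01,0.13,0,0,0.003,1,0.004,-0.01,0.18,0,0,0.003,1,0.004,-0.01,0.21,0,0,0.003,1,0.004,-0.01,0.23,0,0,0.003,1,0.004,-0.01,0.245,0,0,0.003,1,0.004,-0.01,0.256,0,0,0.003,1,0.004,-0.01,0.264,0,0,0.003,1,0.004,-0.01,0.264,0,0,0.003,1,0.004,-0.01,0.264,0,0,0.003]

```text
time_s: 5.78
position: [0.4614, -0.3934, 0.0474]
tool_rot: [[-1.0, 0.02, 0.001], [0.02, 1.0, -0.001], [-0.001, -0.001, -1.0]]
ft_force: [-0.1, 0.4, -1.5]
grip_width: 0.0196
gripper_force: 69.1
```

arm_command:
  commands: [1,0,0,0.003,0,0,0,1,0,0,0.006,0,0,0,1,0,0,0.006,0,0,0]

```text
time_s: 6.03
position: [0.4615, -0.3935, 0.0455]
tool_rot: [[-1.0, 0.02, 0.001], [0.02, 1.0, -0.002], [-0.001, -0.002, -1.0]]
ft_force: [-2.5, 2.9, 9.0]
grip_width: 0.0203
gripper_force: 70.4
```

It's seated, with light contact and well centred. I'll release and rise.

arm_command:
  commands: [-0.1,0,0,0,0,0,0,-0.1,0,0,0,0,0,0,-0.1,0,0,0,0,0,0,-0.1,0,0,0,0,0,0,-0.1,0,0,0,0,0,0,-0.1,0,0,-0.05,0,0,0,-0.1,0,0,-0.12,0,0,0,-0.1,0,0,-0.2,0,0,0,-0.1,0,0,-0.27,0,0,0,-0.1,0,0,-0.27,0,0,0,-0.1,0,0,-0.27,0,0,0]

```text
time_s: 6.95
position: [0.4616, -0.3936, 0.1807]
tool_rot: [[-1.0, 0.02, 0.003], [0.02, 1.0, -0.003], [-0.003, -0.003, -1.0]]
ft_force: [0.2, 0.5, -0.4]
grip_width: 0.0472
gripper_force: 0.0
```

```bash
python3 -c "
from h import *
import cv2
plan((PLY,0,-.1,.18),(PLY,0,.032,.18))
a=optics.get_image('side')['image'][:,:,::-1][180:360,300:480]
cv2.imwrite('pics/a4.png',cv2.resize(a,None,fx=3,fy=3))"
```

```text
[0.068, 0.829, -0.002, -0.001, 0.001, 0.062] [0.436  0.0213 0.18  ]
[0.033, 1.09, -0.002, -0.001, 0.001, 0.062] [0.4557 0.1518 0.18  ]
6.95 [ 0.4616 -0.3936  0.1807] 0.047194345585993 [ 0.2  0.5 -0.4]
```

View pics/a4.png

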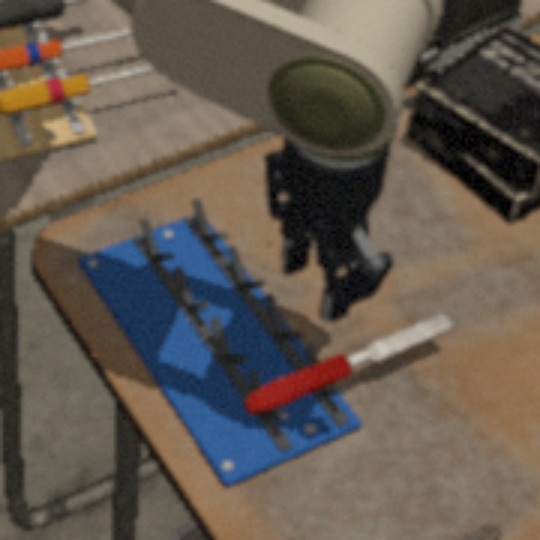

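The chisel lies level across both rests of the rightmost blue slot (handle 250–350, 385). Next is the black grip.

arm_command:
  commands: [-0.3,0.05,0.95,0,0,0,0.062,-0.3,0.05,0.95,0,0,0,0.062,-0.3,0.05,0.95,0,0,0,0.062,-0.3,0.05,0.95,0,0,0,0.062,-0.3,0.05,0.95,0,0,0,0.062,-0.3,0.05,0.95,0,0,0,0.062,-0.3,0.05,0.95,0,0,0,0.062,-0.3,0.05,0.95,0,0,0,0.062,-0.3,0.05,0.95,0,0,0,0.062,-0.3,0.05,0.95,0,0,0,0.062,-0.3,0.05,0.95,0,0,0,0.062,-0.3,0.05,0.95,0,0,0,0.062]

```text
time_s: 8.0
position: [0.4439, 0.0861, 0.1774]
tool_rot: [[-0.989, 0.146, -0.004], [0.146, 0.989, 0.001], [0.004, 0.001, -1.0]]
ft_force: [0.2, -0.1, -0.7]
grip_width: 0.0556
gripper_force: 0.0
```

arm_command:
  commands: [-0.3,0,0,0,0,0,0,-0.3,0,0,0,0,0,0,-0.3,0,0,0,0,0,0]

```text
time_s: 8.25
position: [0.4453, 0.0816, 0.178]
tool_rot: [[-0.989, 0.149, -0.002], [0.149, 0.989, -0.0], [0.002, -0.0, -1.0]]
ft_force: [1.2, -0.4, -0.3]
grip_width: 0.0554
gripper_force: 0.0
```

```bash
python3 -c "
from h import *
plan((PLY,0,.031,.12))"
```

```text
[0.0, 0.14, 0.116, -0.0, -0.001, -0.0] [0.4555 0.1509 0.12  ]
8.25 [0.4453 0.0816 0.178 ] 0.05536241906823145 [ 1.2 -0.4 -0.3]
```

arm_command:
  commands: [-0.3,0,0.07,0.05,0,0,0,-0.3,0,0.14,0.116,0,0,0,-0.3,0,0.14,0.116,0,0,0,-0.3,0,0.14,0.116,0,0,0,-0.3,0,0.14,0.116,0,0,0,-0.3,0,0.14,0.116,0,0,0,-0.3,0,0.14,0.116,0,0,0,-0.3,0,0.14,0.116,0,0,0]

```text
time_s: 8.92
position: [0.4564, 0.1506, 0.1216]
tool_rot: [[-0.989, 0.15, 0.002], [0.15, 0.989, 0.0], [-0.002, 0.0, -1.0]]
ft_force: [0.4, 0.3, 0.5]
grip_width: 0.0559
gripper_force: 0.0
```

```bash
python3 -c "
from h import *
plan((PLY,0,.031,.052))"
```

```text
[0.002, 0.0, 0.139, 0.0, 0.001, -0.001] [0.4555 0.1509 0.052 ]
8.9167 [0.4564 0.1506 0.1216] 0.05591872466170009 [0.4 0.3 0.5]
```

arm_command:
  commands: [-0.3,0,0,0.04,0,0,0,-0.3,0,0,0.07,0,0,0,-0.3,0,0,0.1,0,0,0,-0.3,0,0,0.125,0,0,0,-0.3,0,0,0.138,0,0,0,-0.3,0,0,0.138,0,0,0,1,0,0,0.138,0,0,0,1,0,0,0.138,0,0,0,1,0,0,0.138,0,0,0,1,0,0,0.138,0,0,0,1,0,0,0.138,0,0,0]

```text
time_s: 9.83
position: [0.4564, 0.1508, 0.0529]
tool_rot: [[-0.989, 0.149, 0.001], [0.149, 0.989, -0.001], [-0.002, -0.001, -1.0]]
ft_force: [-1.0, -5.3, 2.4]
grip_width: 0.0361
gripper_force: 69.5
```

arm_command:
  commands: [1,0,0,0,0,0,0,1,0,0,-0.04,0,0,0,1,0,0,-0.1,0,0,0,1,0,0,-0.17,0,0,0,1,0,0,-0.24,0,0,0,1,0,0,-0.27,0,0,0,1,0,0,-0.27,0,0,0,1,0,0,-0.27,0,0,0,1,0,0,-0.27,0,0,0]

```text
time_s: 10.58
position: [0.4554, 0.1514, 0.186]
tool_rot: [[-0.989, 0.149, -0.002], [0.149, 0.989, -0.0], [0.002, -0.0, -1.0]]
ft_force: [-0.4, 0.5, -1.5]
grip_width: 0.0364
gripper_force: 70.5
```

```bash
python3 -c "
from h import *
plan((BLU,-.02,.096,.185))"
```

```text
[-0.084, -0.698, 0.002, -0.0, -0.001, -0.063] [ 0.4451 -0.1998  0.185 ]
10.5833 [0.4554 0.1514 0.186 ] 0.036358552880208075 [-0.4  0.5 -1.5]
```

arm_command:
  commands: [1,-0.15,-0.945,0,0,0,-0.063,1,-0.15,-0.945,0,0,0,-0.063,1,-0.15,-0.945,0,0,0,-0.063,1,-0.15,-0.945,0,0,0,-0.063,1,-0.15,-0.945,0,0,0,-0.063,1,-0.15,-0.945,0,0,0,-0.063,1,-0.15,-0.945,0,0,0,-0.063,1,-0.15,-0.945,0,0,0,-0.063,1,-0.15,-0.945,0,0,0,-0.063,1,-0.15,-0.945,0,0,0,-0.063,1,-0.15,-0.945,0,0,0,-0.063,1,-0.15,-0.945,0,0,0,-0.063]

```text
time_s: 11.58
position: [0.4588, -0.3305, 0.1849]
tool_rot: [[-1.0, 0.02, -0.002], [0.02, 1.0, 0.001], [0.002, 0.001, -1.0]]
ft_force: [-0.1, -0.6, -1.4]
grip_width: 0.036
gripper_force: 70.6
```

arm_command:
  commands: [1,0,0,0,0,0,0,1,0,0,0,0,0,0,1,0,0,0,0,0,0,1,0,0,0,0,0,0]

```text
time_s: 11.92
position: [0.4597, -0.3257, 0.1862]
tool_rot: [[-1.0, 0.017, -0.001], [0.017, 1.0, 0.001], [0.001, 0.001, -1.0]]
ft_force: [-0.5, 1.2, -0.5]
grip_width: 0.0364
gripper_force: 70.6
```

```bash
python3 -c "
from h import *
import cv2
plan((BLU,-.003,-.032,.057))
b=optics.get_image('side')['image'][:,:,::-1][180:360,300:480]
cv2.imwrite('pics/a5.png',cv2.resize(b,None,fx=3,fy=3))"
```

```text
[-0.0, -0.005, 0.258, 0.001, -0.001, 0.001] [ 0.4597 -0.3281  0.057 ]
11.9167 [ 0.4597 -0.3257  0.1862] 0.03638615157968772 [-0.5  1.2 -0.5]
```

View pics/a5.png

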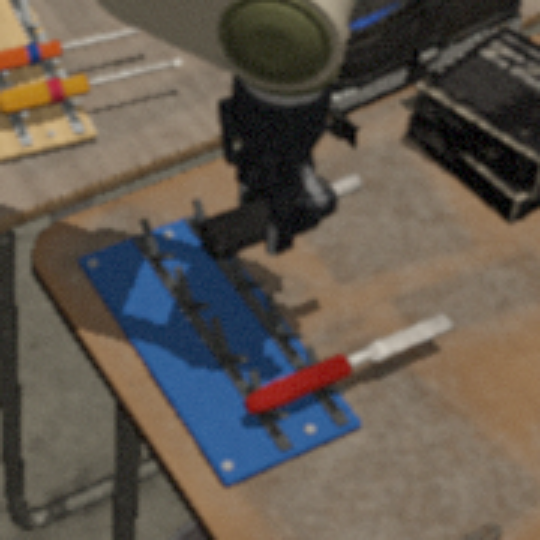

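The black grip is held level over the second slot from the right, and the chisel is unchanged. I'll lower it.

arm_command:
  commands: [1,0,-0.004,0.06,0,0,0,1,0,-0.004,0.13,0,0,0,1,0,-0.004,0.18,0,0,0,1,0,-0.004,0.21,0,0,0,1,0,-0.004,0.23,0,0,0,1,0,-0.004,0.245,0,0,0,1,0,-0.004,0.255,0,0,0,1,0,-0.004,0.261,0,0,0,1,0,-0.004,0.261,0,0,0,1,0,-0.004,0.261,0,0,0]

```text
time_s: 12.8
position: [0.46, -0.3291, 0.057]
tool_rot: [[-1.0, 0.018, 0.001], [0.018, 1.0, -0.001], [-0.001, -0.001, -1.0]]
ft_force: [0.4, 0.4, -1.4]
grip_width: 0.0362
gripper_force: 70.6
```

arm_command:
  commands: [1,0,0,0.003,0,0,0,1,0,0,0.005,0,0,0,1,0,0,0.005,0,0,0]

```text
time_s: 13.05
position: [0.4597, -0.329, 0.0539]
tool_rot: [[-1.0, 0.018, 0.0], [0.018, 1.0, -0.0], [-0.0, -0.0, -1.0]]
ft_force: [-0.3, 0.7, -2.0]
grip_width: 0.0364
gripper_force: 70.6
```

arm_command:
  commands: [1,0,0,0.002,0,0,0,1,0,0,0.003,0,0,0,1,0,0,0.003,0,0,0]

```text
time_s: 13.3
position: [0.4598, -0.3291, 0.0531]
tool_rot: [[-1.0, 0.018, 0.001], [0.018, 1.0, -0.001], [-0.001, -0.001, -1.0]]
ft_force: [-0.6, 2.1, 6.5]
grip_width: 0.036
gripper_force: 71.3
```

arm_command:
  commands: [-0.25,0,0,0,0,0,0,-0.25,0,0,0,0,0,0,-0.25,0,0,0,0,0,0,-0.25,0,0,0,0,0,0,-0.25,0,0,-0.05,0,0,0,-0.25,0,0,-0.12,0,0,0,-0.25,0,0,-0.2,0,0,0,-0.25,0,0,-0.26,0,0,0,-0.25,0,0,-0.26,0,0,0,-0.25,0,0,-0.26,0,0,0,-0.25,0,0,-0.26,0,0,0]

```text
time_s: 14.22
position: [0.4594, -0.3286, 0.1814]
tool_rot: [[-1.0, 0.018, -0.001], [0.018, 1.0, 0.001], [0.001, 0.001, -1.0]]
ft_force: [-0.1, -0.3, -1.4]
grip_width: 0.0533
gripper_force: 0.0
```

```bash
python3 -c "
from h import *
plan((PLY,0,-.033,.15))"
```

```text
[0.041, 0.832, 0.064, 0.0, -0.001, 0.063] [0.446  0.0876 0.15  ]
14.2167 [ 0.4594 -0.3286  0.1814] 0.0533408112406777 [-0.1 -0.3 -1.4]
```

arm_command:
  commands: [-0.12,0.041,0.832,0.064,0,0,0.063,-0.12,0.041,0.832,0.064,0,0,0.063,-0.12,0.041,0.832,0.064,0,0,0.063,-0.12,0.041,0.832,0.064,0,0,0.063,-0.12,0.041,0.832,0.064,0,0,0.063,-0.12,0.041,0.832,0.064,0,0,0.063,-0.12,0.041,0.832,0.064,0,0,0.063,-0.12,0.041,0.832,0.064,0,0,0.063,-0.12,0.041,0.832,0.064,0,0,0.063,-0.12,0.041,0.832,0.064,0,0,0.063,-0.12,0.041,0.832,0.064,0,0,0.063,-0.12,0.041,0.832,0.064,0,0,0.063]

```text
time_s: 15.22
position: [0.4455, 0.0892, 0.1489]
tool_rot: [[-0.989, 0.145, -0.003], [0.145, 0.989, 0.0], [0.003, -0.0, -1.0]]
ft_force: [0.5, -0.3, 0.3]
grip_width: 0.0476
gripper_force: 0.0
```

arm_command:
  commands: [-0.12,0,0,0,0,0,0,-0.12,0,0,0,0,0,0,-0.12,0,0,0,0,0,0,-0.12,0,0,0,0,0,0]

```text
time_s: 15.55
position: [0.4467, 0.0862, 0.1502]
tool_rot: [[-0.989, 0.151, -0.0], [0.151, 0.989, -0.0], [0.0, -0.0, -1.0]]
ft_force: [-0.5, -0.1, -0.4]
grip_width: 0.0477
gripper_force: 0.0
```

```bash
python3 -c "
from h import *
import cv2
plan((PLY,0,-.033,.044))
b=optics.get_image('side')['image'][:,:,::-1][150:350,250:470]
cv2.imwrite('pics/a6.png',cv2.resize(b,None,fx=2.9,fy=2.9))"
```

```text
[0.002, 0.002, 0.212, -0.0, -0.0, -0.001] [0.446  0.0876 0.044 ]
15.55 [0.4467 0.0862 0.1502] 0.04767672519719945 [-0.5 -0.1 -0.4]
```

View pics/a6.png

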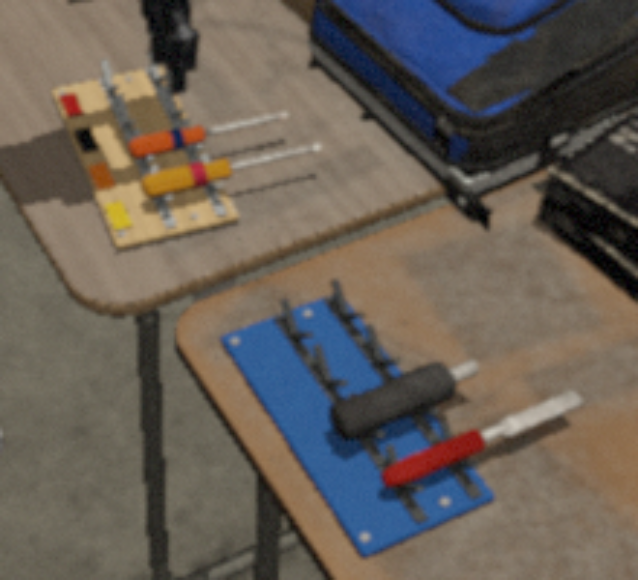

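The black grip (395,400) and chisel (433,458) lie level in the two right-hand slots. The gripper is above the orange driver. I'll grasp it.

arm_command:
  commands: [-0.12,0.001,0.002,0.06,0,0,0,-0.12,0.001,0.002,0.11,0,0,0,-0.12,0.001,0.002,0.15,0,0,0,-0.12,0.001,0.002,0.18,0,0,0,-0.12,0.001,0.002,0.2,0,0,0,-0.12,0.001,0.002,0.212,0,0,0,-0.12,0.001,0.002,0.212,0,0,0,1,0.001,0.002,0.212,0,0,0,1,0.001,0.002,0.212,0,0,0,1,0.001,0.002,0.212,0,0,0,1,0.001,0.002,0.212,0,0,0,1,0.001,0.002,0.212,0,0,0]

```text
time_s: 16.6
position: [0.4466, 0.0877, 0.0453]
tool_rot: [[-0.989, 0.149, 0.001], [0.149, 0.989, -0.001], [-0.002, -0.001, -1.0]]
ft_force: [-1.8, -6.6, 2.3]
grip_width: 0.022
gripper_force: 68.3
```

arm_command:
  commands: [1,0,0,0,0,0,0,1,0,0,-0.04,0,0,0,1,0,0,-0.1,0,0,0,1,0,0,-0.17,0,0,0,1,0,0,-0.24,0,0,0,1,0,0,-0.27,0,0,0,1,0,0,-0.27,0,0,0,1,0,0,-0.27,0,0,0,1,0,0,-0.27,0,0,0]

```text
time_s: 17.35
position: [0.4456, 0.0884, 0.1785]
tool_rot: [[-0.989, 0.149, -0.001], [0.149, 0.989, 0.0], [0.001, -0.0, -1.0]]
ft_force: [-0.5, 1.0, -1.4]
grip_width: 0.0224
gripper_force: 68.7
```

```bash
python3 -c "
from h import *
plan((BLU,0,.032,.18))"
```

```text
[-0.141, -0.692, -0.003, -0.0, -0.001, -0.063] [ 0.4639 -0.2642  0.18  ]
17.35 [0.4456 0.0884 0.1785] 0.022385515539965446 [-0.5  1.  -1.4]
```

arm_command:
  commands: [1,-0.141,-0.692,0,0,0,-0.063,1,-0.141,-0.692,0,0,0,-0.063,1,-0.141,-0.692,0,0,0,-0.063,1,-0.141,-0.692,0,0,0,-0.063,1,-0.141,-0.692,0,0,0,-0.063,1,-0.141,-0.692,0,0,0,-0.063,1,-0.141,-0.692,0,0,0,-0.063,1,-0.141,-0.692,0,0,0,-0.063,1,-0.141,-0.692,0,0,0,-0.063,1,-0.141,-0.692,0,0,0,-0.063,1,-0.141,-0.692,0,0,0,-0.063,1,-0.141,-0.692,0,0,0,-0.063]

```text
time_s: 18.35
position: [0.4639, -0.2634, 0.1781]
tool_rot: [[-1.0, 0.018, -0.002], [0.018, 1.0, 0.002], [0.002, 0.002, -1.0]]
ft_force: [-0.6, -0.1, -1.5]
grip_width: 0.0219
gripper_force: 68.9
```

arm_command:
  commands: [1,0,0,0,0,0,0,1,0,0,0,0,0,0,1,0,0,0,0,0,0,1,0,0,0,0,0,0]

```text
time_s: 18.68
position: [0.4645, -0.2636, 0.1794]
tool_rot: [[-1.0, 0.017, 0.0], [0.017, 1.0, -0.0], [-0.0, -0.0, -1.0]]
ft_force: [-0.1, 0.6, -1.1]
grip_width: 0.022
gripper_force: 68.9
```

```bash
python3 -c "
from h import *
plan((BLU,0,.032,.048))"
```

```text
[0.001, -0.001, 0.263, -0.0, 0.0, 0.001] [ 0.4639 -0.2642  0.048 ]
18.6833 [ 0.4645 -0.2636  0.1794] 0.02204897131138433 [-0.1  0.6 -1.1]
```

arm_command:
  commands: [1,0.001,-0.001,0.06,0,0,0,1,0.001,-0.001,0.13,0,0,0,1,0.001,-0.001,0.18,0,0,0,1,0.001,-0.001,0.21,0,0,0,1,0.001,-0.001,0.235,0,0,0,1,0.001,-0.001,0.25,0,0,0,1,0.001,-0.001,0.26,0,0,0,1,0.001,-0.001,0.264,0,0,0,1,0.001,-0.001,0.264,0,0,0,1,0.001,-0.001,0.264,0,0,0]

```text
time_s: 19.52
position: [0.4641, -0.2649, 0.048]
tool_rot: [[-1.0, 0.018, 0.001], [0.018, 1.0, -0.001], [-0.001, -0.001, -1.0]]
ft_force: [-0.2, -0.1, -0.6]
grip_width: 0.0221
gripper_force: 68.9
```

arm_command:
  commands: [1,0,0,0.003,0,0,0,1,0,0,0.005,0,0,0,1,0,0,0.005,0,0,0]

```text
time_s: 19.77
position: [0.4641, -0.2649, 0.0454]
tool_rot: [[-1.0, 0.018, 0.001], [0.018, 1.0, -0.001], [-0.001, -0.001, -1.0]]
ft_force: [-0.1, 1.3, 3.8]
grip_width: 0.0219
gripper_force: 69.4
```

Light contact, so it's seated. I'll release it.

arm_command:
  commands: [0,0,0,0,0,0,0,0,0,0,0,0,0,0,0,0,0,0,0,0,0,0,0,0,0,0,0,0,0,0,0,0,0,0,0,0,0,0,-0.05,0,0,0,0,0,0,-0.12,0,0,0,0,0,0,-0.2,0,0,0,0,0,0,-0.27,0,0,0,0,0,0,-0.27,0,0,0,0,0,0,-0.27,0,0,0,0,0,0,-0.27,0,0,0]

```text
time_s: 20.77
position: [0.4635, -0.2644, 0.1791]
tool_rot: [[-1.0, 0.018, -0.001], [0.018, 1.0, 0.001], [0.001, 0.001, -1.0]]
ft_force: [0.8, 0.4, -0.8]
grip_width: 0.0429
gripper_force: 0.0
```

```bash
python3 -c "
from h import *
plan((PLY,0,-.097,.15))"
```

```text
[0.064, 0.576, 0.059, 0.0, -0.0, 0.063] [0.4364 0.0243 0.15  ]
20.7667 [ 0.4635 -0.2644  0.1791] 0.04287188514477996 [ 0.8  0.4 -0.8]
```

arm_command:
  commands: [-0.2,0.064,0.576,0.059,0,0,0.063,-0.2,0.064,0.576,0.059,0,0,0.063,-0.2,0.064,0.576,0.059,0,0,0.063,-0.2,0.064,0.576,0.059,0,0,0.063,-0.2,0.064,0.576,0.059,0,0,0.063,-0.2,0.064,0.576,0.059,0,0,0.063,-0.2,0.064,0.576,0.059,0,0,0.063,-0.2,0.064,0.576,0.059,0,0,0.063,-0.2,0.064,0.576,0.059,0,0,0.063,-0.2,0.064,0.576,0.059,0,0,0.063,-0.2,0.064,0.576,0.059,0,0,0.063,-0.2,0.064,0.576,0.059,0,0,0.063]

```text
time_s: 21.77
position: [0.4371, 0.0226, 0.15]
tool_rot: [[-0.988, 0.151, -0.001], [0.151, 0.988, 0.0], [0.001, -0.0, -1.0]]
ft_force: [0.3, -0.6, -0.1]
grip_width: 0.0512
gripper_force: 0.0
```

```bash
python3 -c "
from h import *
import cv2
b=optics.get_image('side')['image'][:,:,::-1][150:350,250:470]
cv2.imwrite('pics/a7.png',cv2.resize(b,None,fx=2.9,fy=2.9))
plan((PLY,0,-.097,.045))"
```

```text
[0.002, 0.003, 0.21, -0.0, -0.0, -0.001] [0.4364 0.0243 0.045 ]
21.8167 [0.4371 0.0227 0.1501] 0.05117619406584295 [-0.7  0.6  0.7]
```

View pics/a7.png

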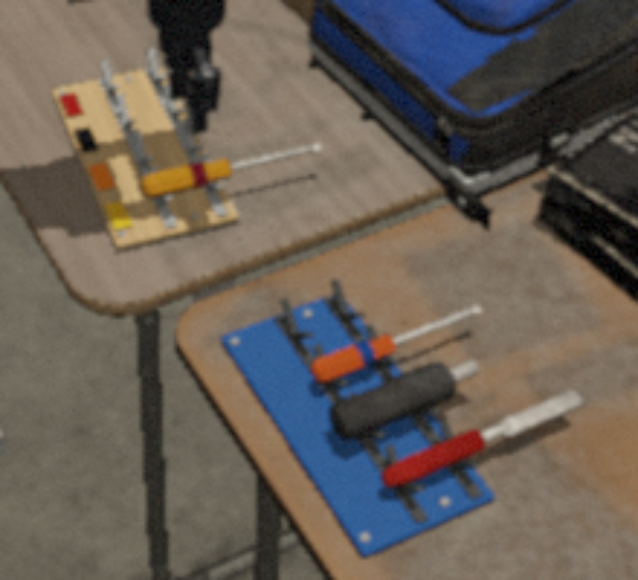

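Orange (350,357), black and red lie well in their slots. The gripper is above the amber driver.

arm_command:
  commands: [-0.2,0.001,0.001,0.06,0,0,0,-0.2,0.001,0.001,0.11,0,0,0,-0.2,0.001,0.001,0.15,0,0,0,-0.2,0.001,0.001,0.18,0,0,0,-0.2,0.001,0.001,0.2,0,0,0,-0.2,0.001,0.001,0.21,0,0,0,-0.2,0.001,0.001,0.21,0,0,0,1,0.001,0.001,0.21,0,0,0,1,0.001,0.001,0.21,0,0,0,1,0.001,0.001,0.21,0,0,0,1,0.001,0.001,0.21,0,0,0,1,0.001,0.001,0.21,0,0,0]

```text
time_s: 22.82
position: [0.437, 0.0242, 0.0461]
tool_rot: [[-0.989, 0.149, 0.002], [0.149, 0.989, -0.001], [-0.002, -0.0, -1.0]]
ft_force: [-1.9, -0.5, 6.8]
grip_width: 0.0255
gripper_force: 68.5
```

arm_command:
  commands: [1,0,0,0,0,0,0,1,0,0,-0.04,0,0,0,1,0,0,-0.1,0,0,0,1,0,0,-0.17,0,0,0,1,0,0,-0.24,0,0,0,1,0,0,-0.27,0,0,0,1,0,0,-0.27,0,0,0,1,0,0,-0.27,0,0,0,1,0,0,-0.27,0,0,0]

```text
time_s: 23.57
position: [0.4359, 0.0245, 0.1793]
tool_rot: [[-0.989, 0.149, -0.002], [0.149, 0.989, 0.0], [0.002, 0.0, -1.0]]
ft_force: [-0.2, 0.4, -1.3]
grip_width: 0.0256
gripper_force: 68.9
```

```bash
python3 -c "
from h import *
plan((BLU,0,.096,.18))"
```

```text
[-0.125, -0.436, -0.002, 0.0, -0.001, -0.063] [ 0.4651 -0.2002  0.18  ]
23.5667 [0.4359 0.0245 0.1793] 0.025562903828357596 [-0.2  0.4 -1.3]
```

arm_command:
  commands: [1,-0.125,-0.436,0,0,0,-0.063,1,-0.125,-0.436,0,0,0,-0.063,1,-0.125,-0.436,0,0,0,-0.063,1,-0.125,-0.436,0,0,0,-0.063,1,-0.125,-0.436,0,0,0,-0.063,1,-0.125,-0.436,0,0,0,-0.063,1,-0.125,-0.436,0,0,0,-0.063,1,-0.125,-0.436,0,0,0,-0.063,1,-0.125,-0.436,0,0,0,-0.063,1,-0.125,-0.436,0,0,0,-0.063,1,-0.125,-0.436,0,0,0,-0.063,1,-0.125,-0.436,0,0,0,-0.063]

```text
time_s: 24.57
position: [0.4658, -0.1996, 0.1803]
tool_rot: [[-1.0, 0.016, -0.0], [0.016, 1.0, 0.0], [0.0, 0.0, -1.0]]
ft_force: [0.7, 0.2, -0.2]
grip_width: 0.0246
gripper_force: 69.0
```

```bash
python3 -c "
from h import *
plan((BLU,0,.096,.048))"
```

```text
[0.001, -0.001, 0.265, 0.0, -0.0, 0.001] [ 0.4651 -0.2002  0.048 ]
24.5667 [ 0.4658 -0.1996  0.1803] 0.024623379241243935 [ 0.7  0.2 -0.2]
```

arm_command:
  commands: [1,0.001,-0.001,0.06,0,0,0,1,0.001,-0.001,0.13,0,0,0,1,0.001,-0.001,0.18,0,0,0,1,0.001,-0.001,0.21,0,0,0,1,0.001,-0.001,0.235,0,0,0,1,0.001,-0.001,0.25,0,0,0,1,0.001,-0.001,0.26,0,0,0,1,0.001,-0.001,0.265,0,0,0,1,0.001,-0.001,0.265,0,0,0,1,0.001,-0.001,0.265,0,0,0]

```text
time_s: 25.4
position: [0.4656, -0.2011, 0.0484]
tool_rot: [[-1.0, 0.018, 0.001], [0.018, 1.0, -0.001], [-0.001, -0.001, -1.0]]
ft_force: [-0.1, -0.1, -0.6]
grip_width: 0.0253
gripper_force: 69.0
```

arm_command:
  commands: [1,0,0,0.002,0,0,0,1,0,0,0.004,0,0,0,1,0,0,0.004,0,0,0]

```text
time_s: 25.65
position: [0.4656, -0.2011, 0.0464]
tool_rot: [[-1.0, 0.018, 0.001], [0.018, 1.0, -0.001], [-0.001, -0.001, -1.0]]
ft_force: [1.0, 1.3, 2.9]
grip_width: 0.025
gripper_force: 69.7
```

arm_command:
  commands: [-0.05,0,0,0,0,0,0,-0.05,0,0,0,0,0,0,-0.05,0,0,0,0,0,0,-0.05,0,0,0,0,0,0,-0.05,0,0,0,0,0,0,-0.05,0,0,-0.05,0,0,0,-0.05,0,0,-0.12,0,0,0,-0.05,0,0,-0.2,0,0,0,-0.05,0,0,-0.28,0,0,0,-0.05,0,0,-0.34,0,0,0,-0.05,0,0,-0.34,0,0,0]

```text
time_s: 26.57
position: [0.467, -0.2021, 0.2218]
tool_rot: [[-1.0, 0.017, 0.009], [0.017, 1.0, -0.007], [-0.009, -0.007, -1.0]]
ft_force: [-0.2, 0.1, 0.7]
grip_width: 0.0444
gripper_force: 0.0
```

arm_command:
  commands: [-0.05,0,0.8,0,0,0,0,-0.05,0,0.8,0,0,0,0,-0.05,0,0.8,0,0,0,0,-0.05,0,0.8,0,0,0,0,-0.05,0,0.8,0,0,0,0,-0.05,0,0.8,0,0,0,0,-0.05,0,0.8,0,0,0,0,-0.05,0,0.8,0,0,0,0,-0.05,0,0.8,0,0,0,0,-0.05,0,0.8,0,0,0,0,-0.05,0,0.8,0,0,0,0,-0.05,0,0.8,0,0,0,0]

```text
time_s: 27.57
position: [0.472, 0.1999, 0.2151]
tool_rot: [[-1.0, 0.015, -0.001], [0.015, 1.0, -0.0], [0.001, -0.0, -1.0]]
ft_force: [0.6, -1.4, 0.4]
grip_width: 0.0447
gripper_force: 0.0
```

```bash
python3 -c "
from h import *
import cv2
a=optics.get_image('top')['image'][:,:,::-1][140:260,370:485];b=optics.get_image('side')['image'][:,:,::-1][220:350,310:470]
cv2.imwrite('pics/a8.png',np.hstack([cv2.resize(a,(374,390)),cv2.resize(b,(420,390))]))"
```

```text
(no output)
```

View pics/a8.png

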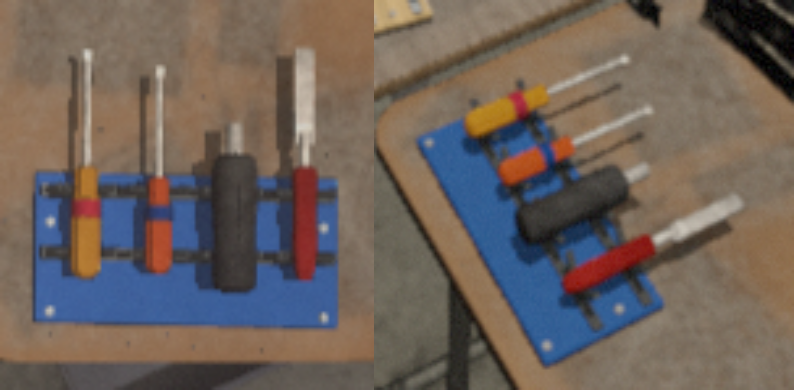

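All four tools lie level across both rests in mirror order (columns 86, 159, 235, 305), with their tips pointing away. I'll hand the job in.

```bash
python3 -c "
from rig import env
print(env.close_job())"
```

```text
the job is handed in; nothing more can be done
None
```

All four tools lie in the blue rack in mirror order (left to right: amber driver, orange driver, black grip, chisel), tips pointing away; the stone was never touched, and I handed the job in at about 28 s.

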